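# Clip the bridge-carving rest onto the luthier's bench rail

### The job

Clip the loose bridge-carving rest onto the aluminium bench rail, centred between the two green tags, in the gap between the two modules already there: hook its lip under the rail's far edge while its near end is held up, then rock the near end down until the orange sprung foot clicks under the near edge and the rest sits flat and fully home. The rail is packed up by a few millimetres that nobody has measured, so feel for its height, and press gently, since the rail mounting is delicate (30 N is already too much), let go of the rest when it is home, and leave the other things on the bench where they are.

Things in the scene. Friction and masses are not known exactly. Their poses are not given: they have to be found in the camera images.
- rest: The bridge-carving rest: loose black plastic clip-on module, 0.15 to 0.3 kg, with a maple grip block on top. Origin: centre of the flat underside (seat) of its black body, which lies on the rail's top when home; z up, x towards the hook end, y along the rail when mounted. Body x -46 to 39, y -20 to 20, z 0 to 22 mm. Stands level on hook wall and two cheeks at the -x end, origin 17 mm above the bench.
- grip (a point): centre of the upright maple block's sides on top of the rest: (10, 0, 40) mm in the rest's frame. Block x -10 to 30, y -12 to 12, z 22 to 58 mm: 24 mm to grip across y, 40 mm across x.
- lip (a point): tip of the hook's lip, upper edge, mid-width: (23, 0, -7.5) mm in the rest's frame. At the rest's +x end a wall (inner face x = 31.5, outer 39 mm) reaches down to z = -17 mm and carries the lip, which points to -x, from the wall to x = 23 mm, z -12 to -7.5 mm. The rail's flange edge goes in the 7.5 mm high slot between lip and seat.
- press (a point): centre of the orange patch, 26 x 30 mm, on top of the rest's near (-x) end, where a push rocks it down: (-34, 0, 22) mm in the rest's frame
- tooth (a point): tip of the orange foot's tooth, upper edge: (-23.5, 0, -5.5) mm in the rest's frame when the foot is out. The tooth points to +x; flat top at z = -5.5 mm; below it a ramp slopes out to x = -31.5 mm at z = -15.5 mm. It lies between the two cheeks (x -46 to -34, y beyond +-15, down to z = -17 mm).
- foot (a joint): the orange foot's slide: 0 = out, to 0.012 m = pushed to -x of the rest. Spring 2 N at 0, 8 N at 0.012; slick. With the lip hooked the rest stays propped on the foot's ramp, tilted about 0.2 rad; about 5 to 11 N down on the patch (which swings 6 mm to -x as it sinks 13) makes the foot ride over the near flange edge and snap back under it .
- rail: Aluminium bench rail fixed on a grey base plate, 360 mm long along its y. Origin: on the bench under its middle; x points away from the robot (far edge at +x), z up. Flange x -30 to 30 mm, 4 mm thick, its top 34 to 42 mm above the bench: packed up by an unmeasured 0 to 8 mm, which this pose does not show; held fast. Web below x -16 to 16 mm; base plate x -75 to 75, z 0 to 6 mm.
- bay: The place for the rest: marked by two green tags, 18 x 40 mm, on the base plate before and behind the rail (62 mm either way), at the bay's middle. Origin: on the rail's centre line, at bench height, axes as the rail's. Rest fully home: its origin over this point, seat on the rail's top, x axes alike. Hooking at a tilt of about 0.35 rad keeps the cheeks and foot clear of the near edge.
- peg_tray: grey module with a blue tray of black pegs, fixed on the rail beside the bay, either side; 85 x 46 mm, 38 mm tall above its origin; its centre 85 to 95 mm from the bay's middle. Origin: its centre, 38 mm above the bench.
- file_block: grey module with a dark red wooden block, fixed on the rail on the other side of the bay; 85 x 40 mm, 34 mm tall above its origin; same distances. Origin as the peg tray's.
- mug: bystander: blue mug, 76 mm wide, 85 mm tall; origin at the centre of its foot
- glue: bystander: white plastic bottle, 48 mm wide, 120 mm tall; origin at the centre of its foot
- brush: bystander: brush lying on the bench; origin at its middle, underside
- gouge: bystander: light wooden-handled tool lying on the bench; origin at its middle, underside
- spool_clamp: bystander: wooden spool clamp standing, 32 mm wide, 76 mm tall; origin at the centre of its foot
- caul: bystander: maple block 100 x 30 x 25 mm lying on the bench; origin at the centre of its underside

How it is judged:
By the outcome, as a careful person would: the job done as asked, in the order asked, and still so for the second after the job is handed in, with the robot touching nothing.
It also fails if it takes over 72 s, if anything falls off the work surface, if the arm or the gripper's body presses on something with over 40 N, if the wrist force passes 120 N, or if a joint passes its speed limit or range.

### The arm

A 7-joint arm with a two-finger parallel gripper is mounted at the origin on the work surface. World frame = base frame: x ahead of the robot, y to its left, z up, the work surface at z = 0. Lengths are in m, angles in rad, forces in N, time in s.
With the tool pointing down it reaches from about 0.425 to 0.875 m from the base axis. Payload 9.9 kg.
Tool frame: the origin (TCP) lies at the very end of the fingers, on their centre line; the grasp point (between the pads) lies 19 mm behind it; z points along the fingers, y is the direction in which the jaws open and shut (so a half turn about z gives the same grasp; the last joint's range is limited). The gripper opens to 85 mm and grips with 20 to 120 N. Pads are 22 mm wide; open, the fingers measure 114 mm over their backs; the gripper's body (76 mm by 85 mm) begins 54 mm behind the grasp point. The pads swing forward as they close: fully open they stand 13 mm farther back than shut.
Start: joints at [1.226, 0.576, 0.025, 1.437, -0.015, 1.129, -0.057], TCP at [0.174, -0.652, 0.231] pointing down, gripper open.
Joint ranges: [-2.76, 2.76], [-0.34, 2.15], [-1.52, 1.57], [0.19, 2.46], [-1.09, 4.23], [0.17, 1.99], [-2.82, 2.82]. Speed limits (rad/s): [2.22, 2.22, 3.01, 3.01, 3.14, 3.14, 3.14].

### API

Orientations are given as a rotation vector (axis times angle).
In Python, from rig import get_obs, get_image, camera_params, finish_job gives the robot as it stands. The module is installed in compiled form; this text tells all that it offers.
- The arm moves only by the shell command python3 -m creep 'ROWS' [OPENING] [FORCE]. ROWS is JSON, a list that holds one entry, the list of rows, each a list of 6 numbers: the shift along the tool's x, y, z in m, then the turn, a rotation vector about the tool's x, y, z in rad. In form: [[[tx, ty, tz, rx, ry, rz], ...]]. A call has 1 to 8 rows; each row is the pose to reach, as a shift and turn from the pose measured when the call began, along the tool's axes at that moment; what a row does not reach only later rows make up. A row lasts 1/10 s, in which the tool goes at most 50 mm and 8.59 degrees, less where a joint would pass 70% of its speed; a pose out of reach is approached as far as the arm can. A call with a gripper value outside its range is refused whole. OPENING is the finger opening in m, from 0 to 0.0854, set as the call begins (- or left out, the last holds). The fingers move at their own pace and stop on an object; FORCE is the grip in N (left out, the last holds). Time passes only in rows, so rows that repeat a pose let the fingers close. It gives the time, the measured TCP pose, the force and the opening at its end, in the units of the state.
- get_obs(): the state, without advancing time (a new reading comes with each control period).
- get_image(name): name is "scene" or "top" or "wrist"; returns the picture (480x640x3 uint8, blue, green, red); there is no depth.
- camera_params(name): a dict with "intrinsics" (3x3 intrinsics, pixels), "R" (3x3) and "t" (3): a world point X has camera coordinates R X + t; the wrist camera has in their place "hand_eye" (4x4, takes a point from camera to tool coordinates, whose origin is the TCP and whose axes are the flange's). Camera axes: x right, y down, z forward; pixel columns grow to the right and rows downward; lengths in m; the calibration is good to about 2 mm. A picture is of the moment at which its call begins: read the wrist's pose just before it. camera_params takes no time and is no camera call.
- finish_job(): hands the job in, once; it reports no verdict.
The state is a dict: "time_s": time; "qpos": joint angles; "dq": joint speeds; "tau": joint torques, N m; "eef_pos": TCP position; "eef_rot": TCP orientation; "ft_force": force on the tool from outside, world axes, zero at the start; "torque": the same for the moment, N m; "width": finger opening in m.
Only numpy, scipy, OpenCV 4.12 (cv2) and the standard library are available. Lean on these libraries where they do the work, as an engineer would, in place of code of your own. Each camera call takes 0.05 s, during which the arm holds its last target.

## Working session

There is one attempt and no reset: what is moved stays moved. The work goes in short steps, Python scripts to look and compute and a shell command to move; the robot and the scene stay as the last step left them, time stands still between calls to the robot, and variables do not carry over. Pictures are saved under pics/ and viewed, and the job is handed in when it is done.

```bash
mkdir -p pics; ls; python3 - <<'E'
from rig import *
import cv2,numpy as np
np.set_printoptions(precision=4,suppress=True)
o=get_obs(); print(o)
for n in ["scene","top","wrist"]:
    cv2.imwrite(f"pics/{n}0.png",get_image(n))
    print(n,camera_params(n))
E
```

```text
pics
{'time_s': 0.0, 'qpos': array([ 1.2262,  0.5765,  0.0248,  1.4379, -0.015 ,  1.129 , -0.0565]), 'dq': array([0.0001, 0.0011, 0.0002, 0.0002, 0.0011, 0.0005, 0.0006]), 'tau': array([ -0.0009, -76.5763,   2.2498, -28.5967,   0.0152,   0.0127,
         0.0001]), 'eef_pos': array([ 0.1739, -0.6517,  0.2304]), 'eef_rot': array([-3.1133, -0.4084,  0.0004]), 'ft_force': array([-0.2239, -0.1254, -0.3364]), 'torque': array([-0.0356,  0.0123,  0.0207]), 'width': 0.08523654903323011}
scene {'intrinsics': array([[624.606 ,   0.    , 309.2021],
       [  0.    , 624.606 , 233.6761],
       [  0.    ,   0.    ,   1.    ]]), 'R': array([[ 0.8765,  0.4813, -0.0023],
       [ 0.3654, -0.6685, -0.6477],
       [-0.3133,  0.5669, -0.7619]]), 't': array([-0.4712, -0.1447,  1.5497])}
top {'intrinsics': array([[512.573 ,   0.    , 319.1407],
       [  0.    , 512.573 , 238.6707],
       [  0.    ,   0.    ,   1.    ]]), 'R': array([[ 0.0211, -0.9997,  0.012 ],
       [-0.9815, -0.023 , -0.1902],
       [ 0.1904, -0.0077, -0.9817]]), 't': array([-0.0081,  0.5395,  1.039 ])}
wrist {'intrinsics': array([[342.2659,   0.    , 319.2956],
       [  0.    , 342.2659, 243.1511],
       [  0.    ,   0.    ,   1.    ]]), 'hand_eye': array([[-0.0011, -0.9626, -0.2709,  0.0685],
       [ 1.    , -0.0012,  0.    , -0.0004],
       [-0.0003, -0.2708,  0.9626, -0.1426],
       [ 0.    ,  0.    ,  0.    ,  1.    ]])}
```

View pics/top0.png

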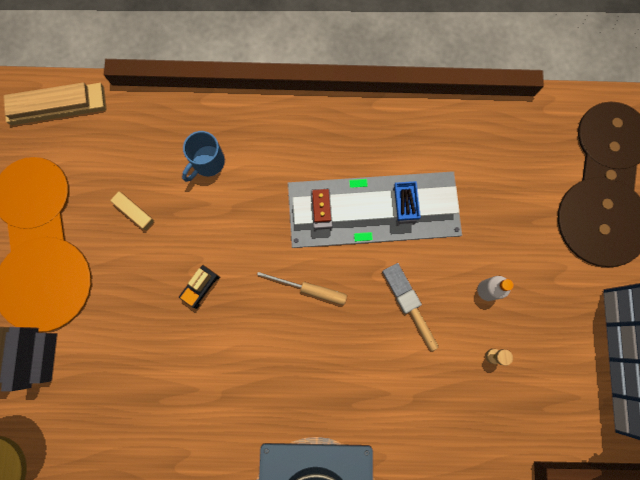

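View pics/scene0.png

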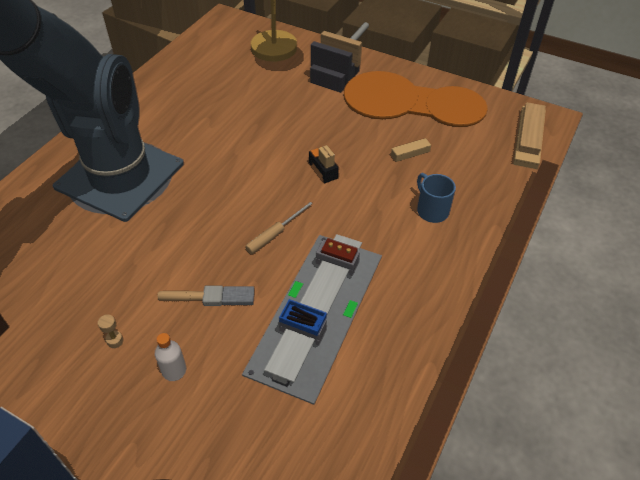

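View pics/wrist0.png

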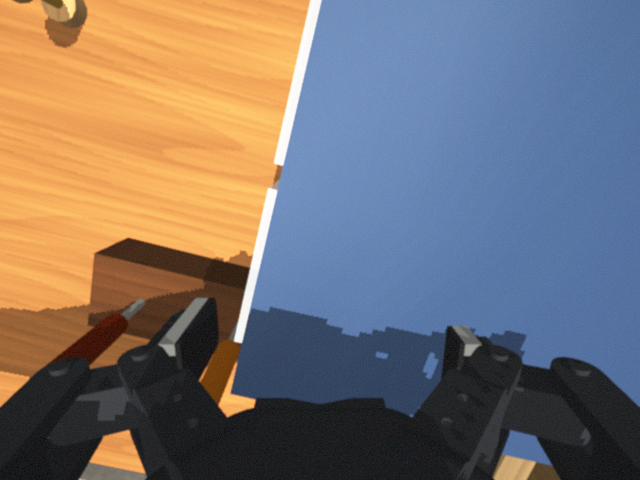

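The top view shows the rest near pixel (200,287) with its orange patch at lower left, the green tags at (359,183) and (363,237), the red file block at (321,206) and the peg tray at (406,201). Next I'll measure the tags, patch and block.

```bash
cat > h.py <<'E'
import cv2,numpy as np
from rig import *
from scipy.spatial.transform import Rotation as Ro
np.set_printoptions(precision=4,suppress=True)
def cam(n,o=None):
    p=camera_params(n);K=np.array(p["intrinsics"])
    if n=="wrist":
        T=np.eye(4);T[:3,:3]=Ro.from_rotvec(o["eef_rot"]).as_matrix();T[:3,3]=o["eef_pos"]
        T=T@np.array(p["hand_eye"]); R=T[:3,:3].T; return K,R,-R@T[:3,3]
    return K,np.array(p["R"]),np.array(p["t"])
def ray(c,uv):
    K,R,t=c; d=R.T@np.linalg.inv(K)@np.array([uv[0],uv[1],1.]); return -R.T@t,d
def onz(c,uv,z):
    C,d=ray(c,uv); return C+d*(z-C[2])/d[2]
def two(c1,u1,c2,u2):
    a,d=ray(c1,u1);b,e=ray(c2,u2);s=np.linalg.lstsq(np.c_[d,-e],b-a,rcond=None)[0]
    p,q=a+s[0]*d,b+s[1]*e; return (p+q)/2,np.linalg.norm(p-q)
def proj(c,X):
    K,R,t=c; x=K@(R@np.asarray(X)+t); return x[:2]/x[2]
def blobs(im,lo,hi,amin=20,roi=None):
    h=cv2.cvtColor(im,cv2.COLOR_BGR2HSV); m=cv2.inRange(h,lo,hi)
    if roi: k=np.zeros_like(m);x0,y0,x1,y1=roi;k[y0:y1,x0:x1]=255;m&=k
    cs,_=cv2.findContours(m,cv2.RETR_EXTERNAL,cv2.CHAIN_APPROX_NONE)
    out=[]
    for q in cs:
        M=cv2.moments(q)
        if M["m00"]>=amin: out.append((M["m00"],M["m10"]/M["m00"],M["m01"]/M["m00"],cv2.minAreaRect(q)))
    return sorted(out,key=lambda a:-a[0])
E
python3 - <<'E'
from h import *
t=cv2.imread("pics/top0.png");s=cv2.imread("pics/scene0.png")
ct,cs=cam("top"),cam("scene")
for nm,im,c in (("top",t,ct),("scene",s,cs)):
    print(nm)
    for b in blobs(im,(50,150,100),(75,255,255)): print(" green",b[:3],onz(c,b[1:3],.006))
    roi=(170,255,230,320) if nm=="top" else (300,140,350,185)
    x0,y0,x1,y1=roi
    for b in blobs(im,(8,200,150),(18,255,255),10,roi): print(" or",b, onz(c,b[1:3],.039))
    cv2.imwrite(f"pics/crop_{nm}.png",cv2.resize(im[y0:y1,x0:x1],None,fx=9,fy=9,interpolation=cv2.INTER_NEAREST))
E
```

```text
top
 green (114.5, 362.50072780203783, 236.3522561863173) [ 0.5559 -0.0928  0.006 ]
 green (102.0, 358.2647058823529, 182.7957516339869) [ 0.6796 -0.0826  0.006 ]
 or (157.5, 189.1037037037037, 296.47089947089944, ((189.1486358642578, 296.39190673828125), (14.182211875915527, 12.554744720458984), 35.53767395019531)) [0.4119 0.2743 0.039 ]
scene
 green (109.0, 349.9464831804281, 308.6926605504587) [ 0.6785 -0.0824  0.006 ]
 green (102.0, 295.0098039215686, 288.9281045751634) [ 0.5547 -0.0935  0.006 ]
```

```bash
python3 - <<'E'
from h import *
s=cv2.imread("pics/scene0.png")
cv2.imwrite("pics/crop_rail.png",cv2.resize(s[225:405,235:390],None,fx=3.3,fy=3.3,interpolation=cv2.INTER_NEAREST))
E
```

```text
(no output)
```

View pics/crop_top.png

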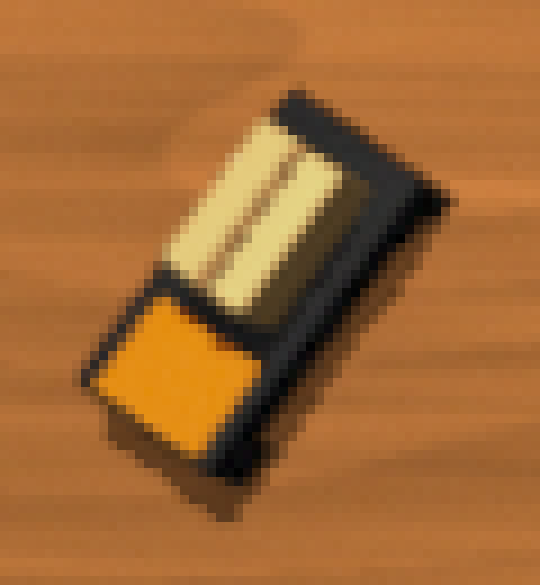

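View pics/crop_scene.png

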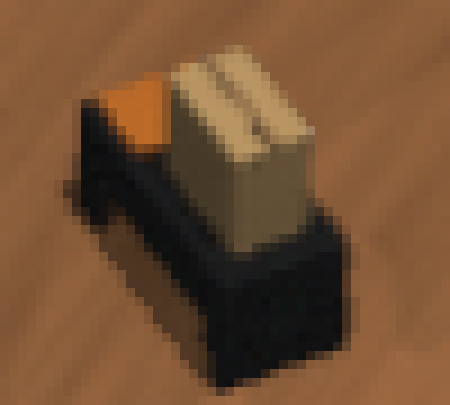

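View pics/crop_rail.png

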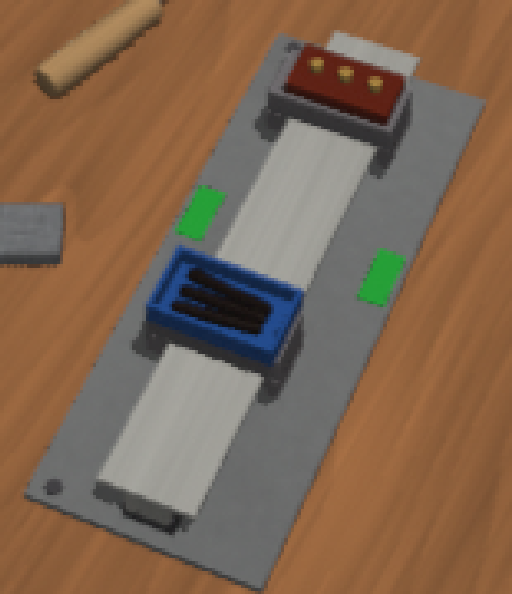

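```bash
python3 - <<'E'
from h import *
t=cv2.imread("pics/top0.png");s=cv2.imread("pics/scene0.png")
ct,cs=cam("top"),cam("scene")
for nm,im,c,roi in (("top",t,ct,(170,255,230,320)),("scene",s,cs,(300,140,350,185))):
    for b in blobs(im,(18,60,120),(32,190,255),10,roi): print(nm,"maple",b[:3])
# top body corners
A,B,C,D=[onz(ct,(u/9+170-.5,v/9+255-.5),.039) for u,v in((86,380),(297,92),(450,200),(232,482))]
print(A,B,C,D,np.linalg.norm(A-B),np.linalg.norm(C-D),np.linalg.norm(B-C))
for p,q in((A,B),(D,C)): print("yaw",np.arctan2(*(q-p)[[1,0]]))
# maple top corners
M=[onz(ct,(u/9+170-.5,v/9+255-.5),.075) for u,v in((163,250),(265,118),(345,175),(243,318))]
print(M,np.mean(M,0)); print(np.arctan2(*(M[1]-M[0])[[1,0]]),np.arctan2(*(M[2]-M[3])[[1,0]]))
print("scene orange",[onz(cs,(x/9+300-.5,y/9+140-.5),.039) for x,y in ((80,100),(340,240),(220,300))])
E
```

```text
top maple (191.5, 197.72758920800695, 278.4281984334204)
[0.4109 0.2953 0.039 ] [0.4798 0.2506 0.039 ] [0.455 0.213 0.039] [0.3881 0.2598 0.039 ] 0.08210483217617405 0.08162189459971479 0.044996026236852435
yaw -0.5764258900100091
yaw -0.6098201564940127
[array([0.4381, 0.2707, 0.075 ]), array([0.4687, 0.2496, 0.075 ]), array([0.4561, 0.2305, 0.075 ]), array([0.4231, 0.2515, 0.075 ])] [0.4465 0.2506 0.075 ]
-0.6026240802775782 -0.5664427273348565
scene orange [array([0.389 , 0.2666, 0.039 ]), array([0.4773, 0.2513, 0.039 ]), array([0.4597, 0.2154, 0.039 ])]
```

```bash
cat >> h.py <<'E'
def pose(yaw,tilt=0.):
    # tool z down, tool x at world heading yaw; tilt>0: near(-x rail) end up, hook end down, about rail y (rail yaw=yaw-pi)
    Rr=Ro.from_euler('ZY',[yaw-np.pi,tilt])           # rest orientation
    return Rr*Ro.from_matrix(np.diag([-1.,1.,-1.]))    # tool x=-rest x, y=rest y, z=-rest z
def step(p,R,o=None):
    o=o or get_obs(); R0=Ro.from_rotvec(o["eef_rot"])
    return np.r_[R0.inv().apply(np.asarray(p)-o["eef_pos"]),(R0.inv()*R).as_rotvec()]
E
python3 - <<'E'
from h import *
o=get_obs();R0=Ro.from_rotvec(o["eef_rot"]);print(R0.as_matrix())
print(step([.55,-.25,.25],pose(1.4))); print(step([.45,.25,.25],pose(2.554)))
E
```

```text
[[ 0.9662  0.2579 -0.0004]
 [ 0.2579 -0.9662  0.0012]
 [-0.0001 -0.0012 -1.    ]]
[ 0.467  -0.2913 -0.019  -0.0011 -0.0007 -1.1392]
[ 0.4993 -0.8002 -0.0184 -0.0007 -0.0014 -2.2932]
```

```bash
python3 -m creep '[[[0.467,-0.291,-0.019,0,0,-1.14],[0.467,-0.291,-0.019,0,0,-1.14],[0.467,-0.291,-0.019,0,0,-1.14],[0.467,-0.291,-0.019,0,0,-1.14],[0.467,-0.291,-0.019,0,0,-1.14],[0.467,-0.291,-0.019,0,0,-1.14],[0.467,-0.291,-0.019,0,0,-1.14],[0.467,-0.291,-0.019,0,0,-1.14]]]' 0.06 60
python3 - <<'E'
from h import *
print(get_obs()["qpos"]);print(step([.50,.2,.25],pose(2.554)))
E
```

```text
time_s: 0.95
eef_pos: [0.4481, -0.3587, 0.245]
eef_rot: [-2.396, -2.031, -0.001]
ft_force: [0.8, -0.1, -0.6]
width: 0.0603
[ 0.8149  0.4247 -0.3275  1.6828  0.1516  1.0601  0.2757]
[ 0.5597 -0.0403 -0.0044  0.     -0.0012 -1.1477]
```

```bash
python3 -m creep '[[[0.56,-0.04,-0.004,0,0,-1.148],[0.56,-0.04,-0.004,0,0,-1.148],[0.56,-0.04,-0.004,0,0,-1.148],[0.56,-0.04,-0.004,0,0,-1.148],[0.56,-0.04,-0.004,0,0,-1.148],[0.56,-0.04,-0.004,0,0,-1.148],[0.56,-0.04,-0.004,0,0,-1.148],[0.56,-0.04,-0.004,0,0,-1.148]]]'
python3 - <<'E'
from h import *
print(get_obs()["qpos"]);print(step([.45,.25,.2],pose(2.554)))
E
```

```text
time_s: 1.75
eef_pos: [0.4847, 0.0396, 0.2483]
eef_rot: [-0.901, -3.009, -0.001]
ft_force: [1.6, 0.1, -0.1]
width: 0.0601
[ 0.3627  0.3391 -0.7256  1.8772  0.2608  1.0218  0.5166]
[ 0.1446  0.1567  0.0485  0.0005 -0.0006  0.0057]
```

```bash
python3 -m creep '[[[0.145,0.157,0.048,0,0,0.006],[0.145,0.157,0.048,0,0,0.006],[0.145,0.157,0.048,0,0,0.006],[0.145,0.157,0.048,0,0,0.006],[0.145,0.157,0.048,0,0,0.006],[0.145,0.157,0.048,0,0,0.006],[0.145,0.157,0.048,0,0,0.006]]]'
python3 - <<'E'
from h import *
o=get_obs();print(o["qpos"])
im=get_image("wrist");cv2.imwrite("pics/w1.png",im); np.save("w1.npy",np.r_[o["eef_pos"],o["eef_rot"]])
E
```

```text
time_s: 2.45
eef_pos: [0.4496, 0.2503, 0.2002]
eef_rot: [-0.908, -3.007, 0.0]
ft_force: [-0.6, -1.4, 0.1]
width: 0.0603
[-0.0935  0.4406 -0.7219  1.8823  0.3531  0.9502  0.0067]
```

View pics/w1.png

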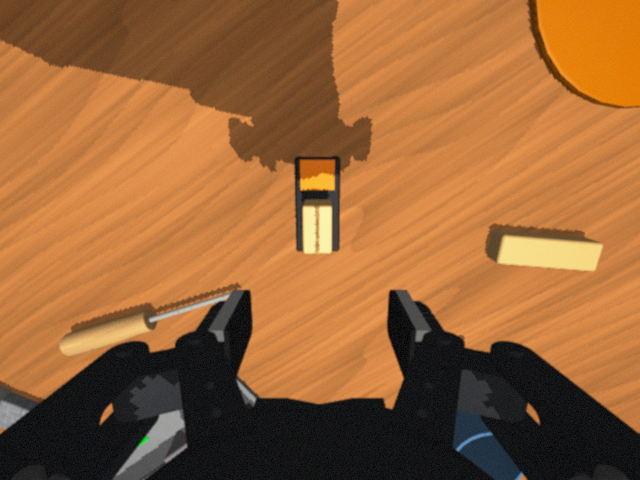

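The wrist view shows the rest upright at about (317,205), well aligned. Its maple top spans about (302–333, 205–252) and the orange patch is at (318,174).

```bash
python3 - <<'E'
from h import *
a=np.load("w1.npy");o=dict(eef_pos=a[:3],eef_rot=a[3:]);c=cam("wrist",o);im=cv2.imread("pics/w1.png")
for b in blobs(im,(18,60,120),(32,200,255),50,(280,150,360,270)): print("maple",b,onz(c,b[1:3],.075))
for b in blobs(im,(6,180,60),(19,255,255),50,(297,158,338,192)): print("or",b,onz(c,b[1:3],.039))
x0,y0=285,145
cv2.imwrite("pics/w1c.png",cv2.resize(im[y0:265,x0:350],None,fx=5,fy=5,interpolation=cv2.INTER_NEAREST))
E
```

```text
maple (590.0, 324.8887005649717, 228.6514124293785, ((325.0, 229.0), (48.0, 14.0), 90.0)) [0.4473 0.2573 0.075 ]
maple (571.5, 308.93584135316416, 228.9320501603966, ((309.0, 229.0), (48.0, 14.0), 90.0)) [0.4403 0.2465 0.075 ]
or (1054.5, 316.75881144302195, 174.2887624466572, ((317.0, 174.5), (31.0, 36.0), 90.0)) [0.4101 0.274  0.039 ]
```

View pics/w1c.png

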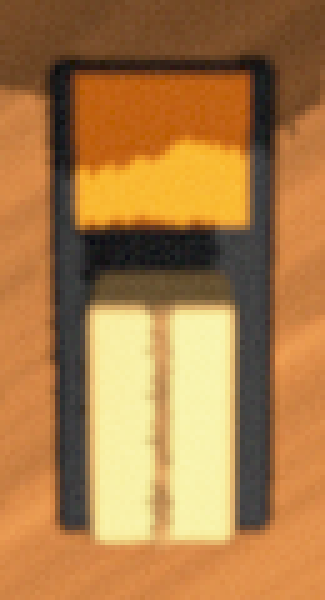

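```bash
python3 - <<'E'
from h import *
print(step([.445,.251,.044],pose(2.554)))
E
```

```text
[ 0.005  -0.0015  0.1563 -0.0004 -0.0002 -0.0009]
```

```bash
python3 -m creep '[[[0.005,-0.0015,0.05,0,0,-0.001],[0.005,-0.0015,0.09,0,0,-0.001],[0.005,-0.0015,0.12,0,0,-0.001],[0.005,-0.0015,0.14,0,0,-0.001],[0.005,-0.0015,0.15,0,0,-0.001],[0.005,-0.0015,0.156,0,0,-0.001],[0.005,-0.0015,0.156,0,0,-0.001]]]'
python3 - <<'E'
from h import *
im=get_image("wrist");cv2.imwrite("pics/w2.png",im);print(get_obs()["eef_pos"])
E
```

```text
time_s: 3.2
eef_pos: [0.4454, 0.2505, 0.0445]
eef_rot: [-0.911, -3.007, 0.001]
ft_force: [-0.4, 0.4, -0.1]
width: 0.0598
[0.4456 0.2508 0.0449]
```

View pics/w2.png

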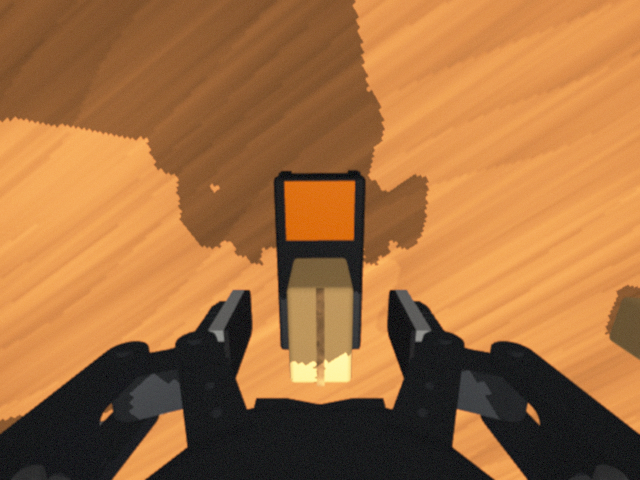

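```bash
python3 - <<'E'
from h import *
o=get_obs();c=cam("wrist",o);R0=Ro.from_rotvec(o["eef_rot"])
for n,uv,z in(("blk near top",(320,287),.075),("blk far top",(320,383),.075),("patch near",(320,181),.039),("patch far",(320,240),.039),("body near",(320,174),.039),("L",(277,200),.039),("R",(363,200),.039)):
    print(n,R0.inv().apply(onz(c,uv,z)-o["eef_pos"])*1000)
E
```

```text
blk near top [ 21.2733   0.3161 -30.0588]
blk far top [-18.6958   0.2933 -30.0441]
patch near [54.961   0.4065  5.9288]
patch far [28.7354  0.3916  5.9384]
body near [57.9121  0.4082  5.9277]
L [ 46.8068 -18.318    5.9259]
R [46.7627 19.1232  5.9377]
```

```bash
python3 -m creep '[[[0.0015,0,0,0,0,0],[0.0015,0,0,0,0,0],[0.0015,0,0,0,0,0],[0.0015,0,0,0,0,0],[0.0015,0,0,0,0,0],[0.0015,0,0,0,0,0]]]' 0.0 70
python3 - <<'E'
from h import *
im=get_image("wrist");cv2.imwrite("pics/w3.png",im);o=get_obs();print(o["eef_pos"],o["width"],o["ft_force"])
E
```

```text
time_s: 3.85
eef_pos: [0.4447, 0.2519, 0.0458]
eef_rot: [0.91, 3.005, 0.002]
ft_force: [-0.8, -1.2, 7.0]
width: 0.0235
[0.4447 0.2519 0.0459] 0.02326874813482796 [-1.2659 -1.6222  7.6414]
```

View pics/w3.png

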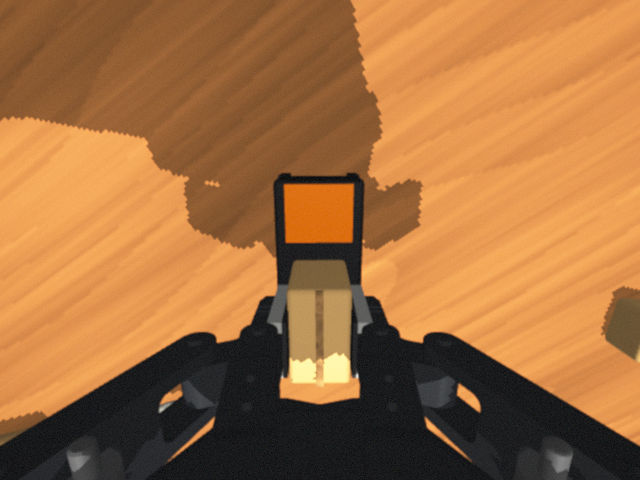

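```bash
python3 - <<'E'
from h import *
o=get_obs();c=cam("wrist",o);R0=Ro.from_rotvec(o["eef_rot"]);print(R0.as_matrix())
for n,uv,z in(("blk near top",(320,289),.075),("blk far top",(320,383),.075),("body near",(320,177),.039),("patch far",(320,243),.039),("L",(277,200),.039),("R",(363,200),.039)):
    print(n,R0.inv().apply(onz(c,uv,z)-o["eef_pos"])*1000)
print(step([.445,.251,.16],pose(2.554)))
E
python3 -m creep '[[[0,0,-0.01,0,0,0],[0,0,-0.03,0,0,0],[0,0,-0.06,0,0,0],[0,0,-0.1,0,0,0],[0,0,-0.13,0,0,0],[0,0,-0.13,0,0,0],[0,0,-0.13,0,0,0]]]'
python3 - <<'E'
from h import *
im=get_image("wrist");cv2.imwrite("pics/w4.png",im);o=get_obs();print(o["eef_pos"],o["width"],o["ft_force"],o["torque"],o["qpos"])
print(step([.55,.10,.2],pose(2.554+.35)))
E
```

```text
[[-0.8319  0.5548  0.0018]
 [ 0.5549  0.8319  0.0005]
 [-0.0013  0.0014 -1.    ]]
blk near top [ 20.1225   0.3171 -29.1684]
blk far top [-19.4189   0.2947 -29.1186]
body near [56.5788  0.409   6.7858]
patch far [27.0843  0.3923  6.8229]
L [ 46.6792 -18.4231   6.7711]
R [46.6286 19.2367  6.8254]
[-0.0009 -0.0004 -0.1141  0.0014  0.0013 -0.0006]
time_s: 4.6
eef_pos: [0.4445, 0.2515, 0.1764]
eef_rot: [0.91, 3.004, 0.002]
ft_force: [0.1, 0.6, -3.3]
width: 0.023
[0.4441 0.2512 0.1755] 0.022861824776942347 [-0.0084 -0.5311 -3.6112] [-0.0568 -0.0884 -0.043 ] [-0.1114  0.4636 -0.7116  1.9268  0.3869  0.8899 -0.0369]
[-0.1721 -0.0669 -0.0243  0.0002  0.0014 -0.3509]
```

View pics/w4.png

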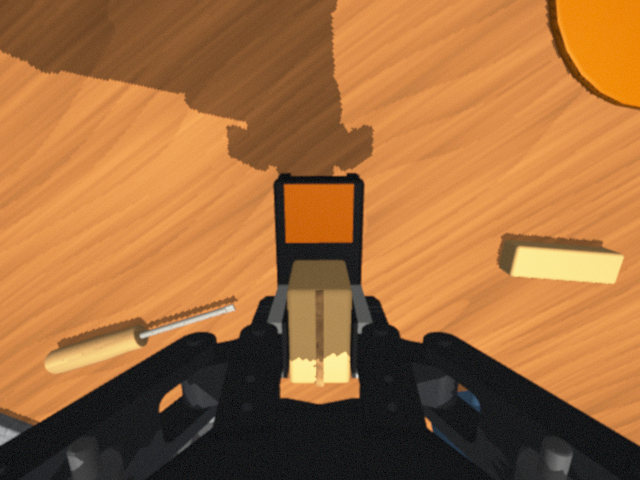

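```bash
python3 - <<'E'
from h import *
print(step([.53,-.085,.22],pose(3.228)))
E
```

```text
[-0.2582 -0.2319 -0.0443  0.      0.0014 -0.6749]
```

```bash
python3 -m creep '[[[-0.258,-0.232,-0.044,0,0.001,-0.675],[-0.258,-0.232,-0.044,0,0.001,-0.675],[-0.258,-0.232,-0.044,0,0.001,-0.675],[-0.258,-0.232,-0.044,0,0.001,-0.675],[-0.258,-0.232,-0.044,0,0.001,-0.675],[-0.258,-0.232,-0.044,0,0.001,-0.675],[-0.258,-0.232,-0.044,0,0.001,-0.675],[-0.258,-0.232,-0.044,0,0.001,-0.675]]]'
python3 -m creep '[[[0,0,0,0,0,0]]]'
python3 - <<'E'
from h import *
o=get_obs();print(o["qpos"],step([.53,-.085,.22],pose(3.228)))
E
```

```text
time_s: 5.45
eef_pos: [0.5297, -0.0921, 0.2179]
eef_rot: [0.123, -3.137, 0.003]
ft_force: [-0.1, -1.0, -3.9]
width: 0.0229
time_s: 5.55
eef_pos: [0.5293, -0.094, 0.2165]
eef_rot: [0.117, -3.135, 0.001]
ft_force: [-0.6, 1.3, -2.7]
width: 0.0229
[ 0.6881  0.5045 -0.9041  1.7983  0.4497  1.0649  1.2635] [-0.0013  0.0089 -0.0035 -0.0007 -0.0047 -0.0116]
```

```bash
python3 -m creep '[[[0.001,0.007,-0.003,0,-0.004,-0.012],[0.001,0.007,-0.003,0,-0.004,-0.012],[0.001,0.007,-0.003,0,-0.004,-0.012]]]'; python3 - <<'E'
from h import *
o=get_obs();im=get_image("wrist");cv2.imwrite("pics/w5.png",im);np.save("w5.npy",np.r_[o["eef_pos"],o["eef_rot"]])
c=cam("wrist",o)
for b in blobs(im,(50,150,60),(75,255,255)): print(" green",b[:3],onz(c,b[1:3],.006))
E
```

```text
time_s: 5.85
eef_pos: [0.5275, -0.0849, 0.2196]
eef_rot: [0.142, -3.138, 0.001]
ft_force: [0.2, 0.1, -2.6]
width: 0.0231
```

View pics/w5.png

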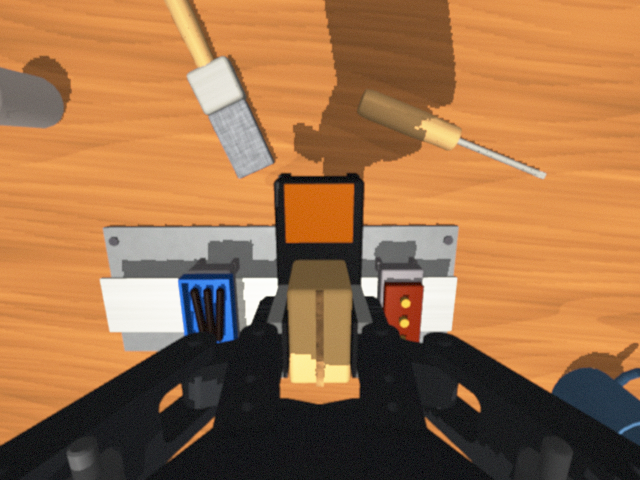

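```bash
python3 - <<'E'
from h import *
a=np.load("w5.npy");o=dict(eef_pos=a[:3],eef_rot=a[3:]);c=cam("wrist",o);im=cv2.imread("pics/w5.png")
g=cv2.cvtColor(im,cv2.COLOR_BGR2HSV)
# rail near edge: per column transition to white
def edge(cols,r0,r1,name,z):
    pts=[]
    for u in cols:
        col=im[r0:r1,u].astype(int).sum(1) ; d=np.abs(np.diff(cv2.GaussianBlur(col.astype(np.float32)[:,None],(1,3),0)[:,0]));k=d.argmax()
        pts.append((u,r0+k+.5))
    pts=np.array(pts);f=np.polyfit(pts[:,0],pts[:,1],1);r=pts[:,1]-np.polyval(f,pts[:,0]);k=np.abs(r)<1.5
    f=np.polyfit(pts[k,0],pts[k,1],1)
    A,B=[onz(c,(u,np.polyval(f,u)),z) for u in (cols[0],cols[-1])];d=A-B
    print(name,f,k.sum(),len(k),A,B,"yaw",np.arctan2(-d[0],d[1]) if d[1]>0 else np.arctan2(d[0],-d[1])); return f
edge(list(range(125,175))+list(range(428,450)),268,290,"rail near z38",.038)
edge(list(range(125,175))+list(range(428,450)),268,290,"rail near z34",.034)
edge(list(range(120,260))+list(range(380,445)),215,240,"plate near",.006)
cv2.imwrite("pics/w5c.png",cv2.resize(im[210:350,90:480],None,fx=2,fy=2,interpolation=cv2.INTER_NEAREST))
E
```

```text
rail near z38 [ -0.0032 277.9947] 72 72 [ 0.6034 -0.2756  0.038 ] [0.573 0.051 0.038] yaw 0.0929381378347861
rail near z34 [ -0.0032 277.9947] 72 72 [ 0.6052 -0.2779  0.034 ] [0.5744 0.0527 0.034 ] yaw 0.09293813783478597
plate near [ -0.0034 227.8539] 205 205 [ 0.5604 -0.2955  0.006 ] [0.5283 0.0487 0.006 ] yaw 0.09290423897342343
```

View pics/w5c.png

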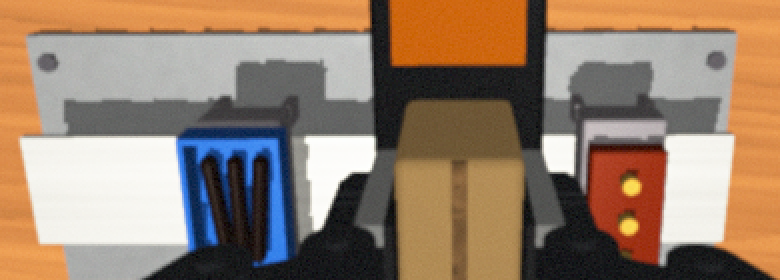

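```bash
cat >> h.py <<'E'
BAY=np.array([.6168,-.0878]);YAW=.091;G=np.array([.0105,0,.0288])
def rest_tcp(tilt,xr,zr,ztop=.037):
    Rr=Ro.from_euler('ZY',[YAW,tilt]); E=np.r_[BAY+.03*np.array([np.cos(YAW),np.sin(YAW)]),ztop]
    return E+Rr.apply(G-np.array([xr,0,zr])), pose(YAW+np.pi,tilt)
def corner(o=None):
    # flange far top corner predicted in the rest frame (mm), for ztop
    o=o or get_obs(); R=Ro.from_rotvec(o["eef_rot"])*Ro.from_matrix(np.diag([-1.,1.,-1.]))
    E=np.r_[BAY+.03*np.array([np.cos(YAW),np.sin(YAW)]),.037]
    c=R.inv().apply(E-o["eef_pos"])+G; e=R.as_euler('ZYX'); return c*1000,e
E
python3 - <<'E'
from h import *
p,R=rest_tcp(.4,.017,-.04);print(p,step(p,R),corner())
E
```

```text
[ 0.6674 -0.0832  0.1029] [-0.1394 -0.0103  0.1166 -0.0004  0.3994 -0.0014] (array([ 129.1815,  -10.2345, -153.7603]), array([ 0.0897,  0.0006, -0.0007]))
```

```bash
python3 -m creep '[[[-0.05,-0.01,0.01,0,0.1,-0.001],[-0.1,-0.01,0.02,0,0.22,-0.001],[-0.139,-0.01,0.03,0,0.34,-0.001],[-0.139,-0.01,0.05,0,0.4,-0.001],[-0.139,-0.01,0.08,0,0.4,-0.001],[-0.139,-0.01,0.1,0,0.4,-0.001],[-0.139,-0.01,0.11,0,0.4,-0.001],[-0.139,-0.01,0.1166,0,0.4,-0.001]]]'
python3 -m creep '[[[0,0,0,0,0,0],[0,0,0,0,0,0]]]'
python3 - <<'E'
from h import *
o=get_obs();p,R=rest_tcp(.4,.017,-.04);print(o["qpos"],o["ft_force"],o["torque"],step(p,R),corner())
im=get_image("scene");cv2.imwrite("pics/s6.png",cv2.resize(im[180:420,200:450],None,fx=2.4,fy=2.4))
im=get_image("wrist");cv2.imwrite("pics/w6.png",im)
E
```

```text
time_s: 6.7
eef_pos: [0.6669, -0.0824, 0.1024]
eef_rot: [0.125, -2.738, 0.026]
ft_force: [-0.1, 0.4, -1.7]
width: 0.0232
time_s: 6.9
eef_pos: [0.6672, -0.0822, 0.1037]
eef_rot: [0.125, -2.74, 0.026]
ft_force: [-0.3, 0.8, -1.9]
width: 0.0226
[ 0.3345  0.9949 -0.7342  1.14    0.5334  1.611   1.3097] [-0.3179  0.7608 -1.9376] [ 0.0544 -0.7477  0.0354] [-0.0003 -0.001   0.0007 -0.0005  0.0008  0.0003] (array([ 17.297 ,  -0.9236, -40.6833]), array([ 0.0914,  0.3992, -0.0004]))
```

View pics/s6.png

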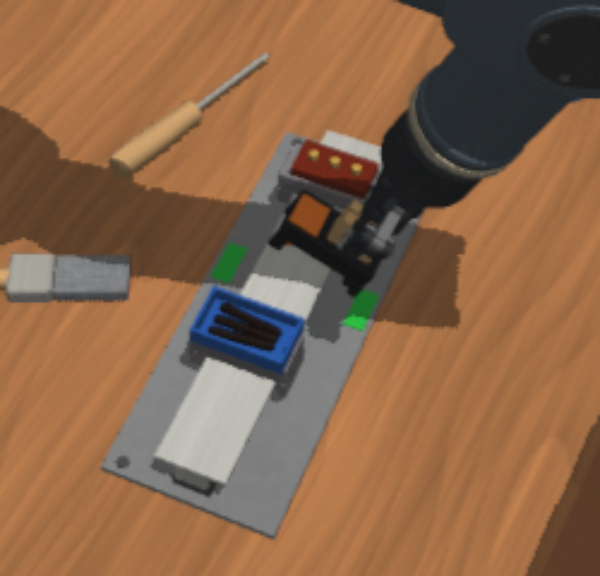

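View pics/w6.png

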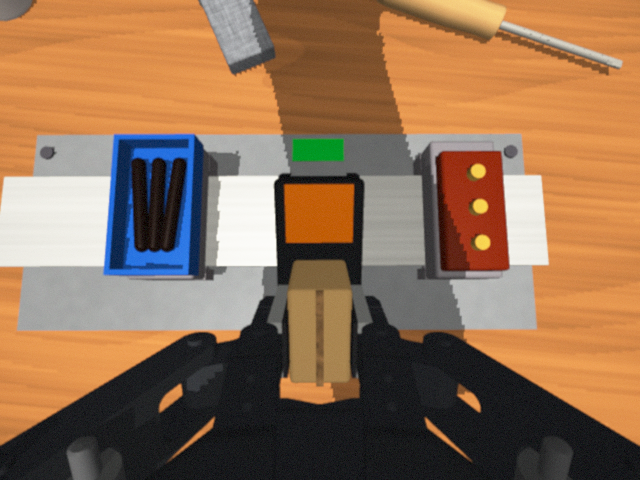

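The wrist view shows the near tag at about (318,150), directly ahead of the held rest's centre line at about u = 319. The scene view shows the rest tilted with its near end up. I'll check the tag's lateral position through this camera.

```bash
python3 - <<'E'
from h import *
o=get_obs();c=cam("wrist",o);im=cv2.imread("pics/w6.png")
R=Ro.from_rotvec(o["eef_rot"])
u=np.array([np.cos(YAW),np.sin(YAW)]);v=np.array([-u[1],u[0]])
b=blobs(im,(45,100,60),(80,255,255))[0];q=onz(c,b[1:3],.006);print(b[:3],q, "rail coords",(q[:2]-BAY)@u,(q[:2]-BAY)@v)
b=blobs(im,(6,180,60),(19,255,255),500,(270,170,370,260))[0]; print("patch px",b[1:3])
# patch centre ray at its plane: rest (-34,0,22) -> tool (44.5,0,6.8)
for w in ((b[1],b[2]),):
    C,d=ray(c,w); C=R.inv().apply(C-o["eef_pos"]);d=R.inv().apply(d); p=C+d*(.0068-C[2])/d[2];print("patch tool",p*1000)
P=o["eef_pos"]+R.apply(p);print("patch rail",(P[:2]-BAY)@u,(P[:2]-BAY)@v)
# rail near / far edges left portion
for z in(.034,.038,.042):
  for uv in((240,176),(240,265)): q=onz(c,uv,z);print(z,uv,(q[:2]-BAY)@u*1000)
E
```

```text
(1078.5, 317.4319270591871, 149.5855354659249) [ 0.5543 -0.0938  0.006 ] rail coords -0.06282039379425958 -0.00029184094466101263
patch px (318.7541573591462, 212.72280135682965)
patch tool [40.8334  0.1426  6.8   ]
patch rail 0.010546898756304766 0.0009539004211632519
0.034 (240, 176) -32.3861325776155
0.034 (240, 265) 28.815551203434296
0.038 (240, 176) -31.06936463481885
0.038 (240, 265) 29.05784127023704
0.042 (240, 176) -29.752596692022205
0.042 (240, 265) 29.3001313370399
```

```bash
python3 -m creep '[[[0,-0.001,0.01,-0.0005,0,0],[0,-0.001,0.02,-0.0005,0,0],[0,-0.001,0.028,-0.0005,0,0],[0,-0.001,0.03,-0.0005,0,0],[0,-0.001,0.03,-0.0005,0,0],[0,-0.001,0.03,-0.0005,0,0]]]'
python3 - <<'E'
from h import *
o=get_obs();print(o["ft_force"],o["torque"],corner())
im=get_image("wrist");cv2.imwrite("pics/w7.png",im)
E
```

```text
time_s: 7.6
eef_pos: [0.656, -0.0844, 0.0762]
eef_rot: [0.125, -2.74, 0.025]
ft_force: [0.5, 0.5, -2.1]
width: 0.0227
[ 0.4954  0.5088 -2.1204] [ 0.0532 -0.6796 -0.0784] (array([ 17.1416,   0.1454, -10.9877]), array([0.0911, 0.3987, 0.0002]))
```

View pics/w7.png

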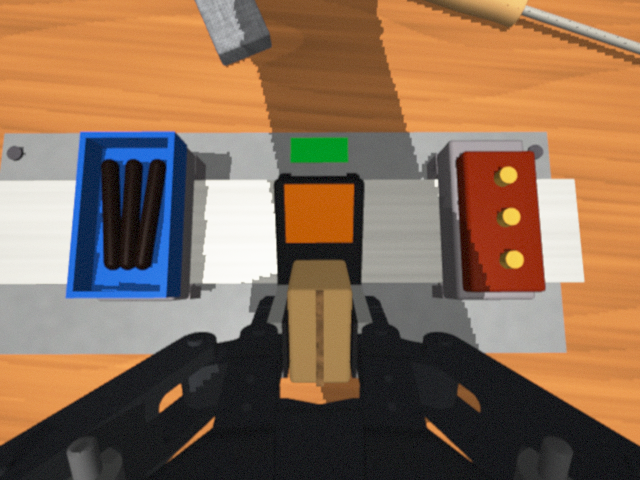

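```bash
python3 -m creep '[[[0,0,0.003,0,0,0],[0,0,0.006,0,0,0],[0,0,0.006,0,0,0]]]'; python3 -m creep '[[[0,0,0.001,0,0,0],[0,0,0.001,0,0,0]]]'
python3 -m creep '[[[0,0,0.001,0,0,0],[0,0,0.001,0,0,0]]]'
python3 - <<'E'
from h import *
o=get_obs();print(o["ft_force"],o["torque"],corner())
E
```

```text
time_s: 7.95
eef_pos: [0.6534, -0.0846, 0.0704]
eef_rot: [0.125, -2.74, 0.025]
ft_force: [-0.2, 0.5, -2.5]
width: 0.0227
time_s: 8.15
eef_pos: [0.6529, -0.0847, 0.0693]
eef_rot: [0.125, -2.74, 0.025]
ft_force: [0.2, 0.4, -2.6]
width: 0.0231
time_s: 8.35
eef_pos: [0.6526, -0.0847, 0.0685]
eef_rot: [0.125, -2.74, 0.025]
ft_force: [0.2, 0.3, -2.8]
width: 0.0229
[ 0.1575  0.3233 -2.7918] [ 0.0668 -0.7286 -0.0336] (array([17.2655,  0.1766, -2.4933]), array([0.0911, 0.3992, 0.0001]))
```

```bash
for i in 1 ; do python3 -m creep '[[[0,0,0.001,0,0,0],[0,0,0.001,0,0,0]]]'; done; python3 - <<'E'
from h import *
o=get_obs();print(o["ft_force"],o["torque"],corner()[0])
E
python3 -m creep '[[[0,0,0.001,0,0,0],[0,0,0.001,0,0,0]]]'
python3 - <<'E'
from h import *
o=get_obs();print(o["ft_force"],o["torque"],corner()[0])
E
```

```text
time_s: 8.55
eef_pos: [0.6526, -0.0847, 0.0682]
eef_rot: [0.125, -2.741, 0.025]
ft_force: [1.9, 0.5, 3.2]
width: 0.023
[1.8542 0.509  3.1912] [-0.0355 -0.331  -0.0028] [17.1729  0.1475 -2.2744]
time_s: 8.75
eef_pos: [0.6526, -0.0847, 0.0682]
eef_rot: [0.124, -2.742, 0.025]
ft_force: [2.2, -1.3, 5.8]
width: 0.0227
[ 2.1512 -1.2662  5.8238] [-0.0706 -0.1469  0.0431] [17.1228  0.1626 -2.2379]
```

Contact is felt at about 8 N. It could be the seat on the far flange corner, or it could be the cheeks, so I'll add tilt about the far corner and see whether the contact stays.

```bash
python3 -m creep '[[[-0.0011,0,-0.0002,0,0.04,0],[-0.0023,0,-0.0004,0,0.08,0],[-0.0023,0,-0.0004,0,0.08,0]]]'; python3 - <<'E'
from h import *
o=get_obs();print(o["ft_force"],o["torque"],corner())
im=get_image("scene");cv2.imwrite("pics/s8.png",cv2.resize(im[240:330,280:380],None,fx=6,fy=6))
E
```

```text
time_s: 9.05
eef_pos: [0.655, -0.0846, 0.0674]
eef_rot: [0.121, -2.66, 0.031]
ft_force: [0.1, -1.9, 3.6]
width: 0.0232
[ 0.0726 -1.9036  3.5689] [-0.3563 -0.1071  0.1639] (array([17.0886,  0.2969, -2.0729]), array([ 0.0903,  0.4789, -0.0009]))
```

View pics/s8.png

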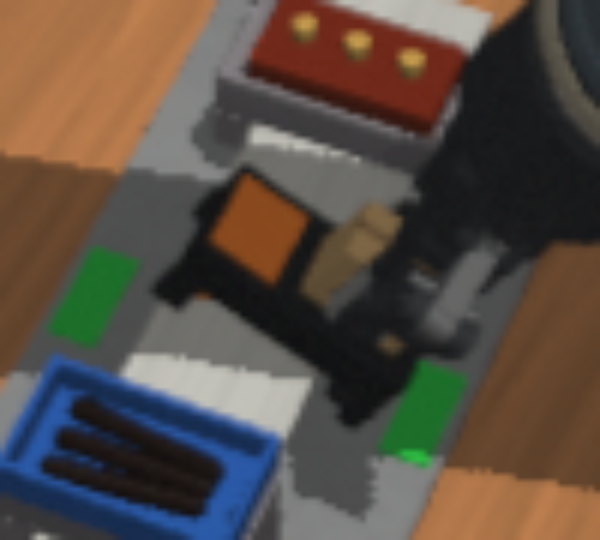

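Contact persists with more tilt, at 2.2 mm above the nominal, so it is the seat on the far edge and the rail top is about 39 mm up. I'll go back to 0.36 tilt and ease off slightly.

```bash
python3 -m creep '[[[0.0018,0,-0.0003,0,-0.06,0],[0.0036,0,0.0005,0,-0.12,0],[0.0036,0,0.0005,0,-0.12,0],[0.0036,0,0.0005,0,-0.12,0]]]'; python3 - <<'E'
from h import *
o=get_obs();print(o["ft_force"],o["torque"],corner())
E
```

```text
time_s: 9.5
eef_pos: [0.6512, -0.0854, 0.0688]
eef_rot: [0.126, -2.78, 0.024]
ft_force: [-0.3, -0.9, -2.6]
width: 0.0231
[-0.2817 -0.8853 -2.6238] [ 0.0593 -0.5904  0.018 ] (array([17.5421,  0.7515, -2.5668]), array([ 0.0902,  0.3592, -0.0012]))
```

```bash
python3 -m creep '[[[0.002,0.0006,0,0.001,0,0],[0.004,0.0006,0,0.001,0,0],[0.006,0.0006,0,0.001,0,0],[0.008,0.0006,0,0.001,0,0],[0.008,0.0006,0,0.001,0,0]]]'; python3 - <<'E'
from h import *
o=get_obs();print(o["ft_force"],o["torque"],corner())
E
```

```text
time_s: 10.0
eef_pos: [0.6433, -0.0853, 0.0717]
eef_rot: [0.126, -2.779, 0.026]
ft_force: [1.4, 1.0, -2.0]
width: 0.0229
[ 1.4243  1.0115 -1.9641] [ 0.2554 -0.7249 -0.0772] (array([25.8827, -0.0296, -2.4392]), array([ 0.0905,  0.3599, -0.0019]))
```

```bash
python3 -m creep '[[[0.0012,0,0,0.001,0,0],[0.0024,0,0,0.001,0,0],[0.0024,0,0,0.001,0,0]]]'; python3 - <<'E'
from h import *
o=get_obs();print(o["ft_force"],o["torque"],corner())
im=get_image("scene");cv2.imwrite("pics/s9.png",cv2.resize(im[240:330,280:380],None,fx=6,fy=6))
E
```

```text
time_s: 10.3
eef_pos: [0.6408, -0.0854, 0.0726]
eef_rot: [0.127, -2.779, 0.027]
ft_force: [1.4, 1.1, -1.1]
width: 0.0229
[ 1.3815  1.0896 -1.1386] [ 0.1983 -0.7485  0.0121] (array([28.503 , -0.0672, -2.4336]), array([ 0.0906,  0.3601, -0.0028]))
```

View pics/s9.png

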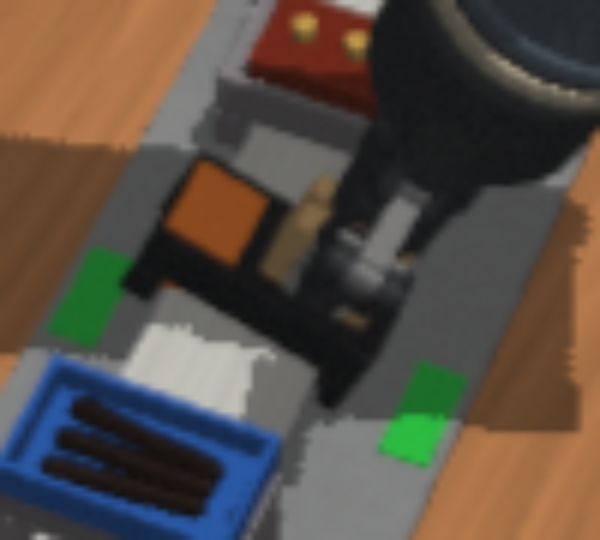

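```bash
python3 -m creep '[[[0.001,0,0,0.001,0,0.001],[0.001,0,0,0.001,0,0.001]]]'; python3 -m creep '[[[0.001,0,0,0.001,0,0],[0.001,0,0,0.001,0,0]]]';python3 - <<'E'
from h import *
o=get_obs();print(o["ft_force"],o["torque"],corner())
E
```

```text
time_s: 10.55
eef_pos: [0.6398, -0.0856, 0.073]
eef_rot: [0.126, -2.779, 0.029]
ft_force: [1.8, -0.2, -0.4]
width: 0.023
time_s: 10.75
eef_pos: [0.6388, -0.0857, 0.0734]
eef_rot: [0.126, -2.779, 0.03]
ft_force: [0.7, 0.4, -0.5]
width: 0.0231
[ 0.6505  0.3797 -0.5076] [ 0.0377 -0.8703 -0.0647] (array([30.7158,  0.1274, -2.4416]), array([ 0.0895,  0.3604, -0.0055]))
```

```bash
python3 -m creep '[[[0,0,-0.001,-0.005,0,0],[0,0,-0.0015,-0.005,0,0],[0,0,-0.0015,-0.005,0,0]]]'; python3 - <<'E'
from h import *
o=get_obs();print(o["ft_force"],o["torque"],corner())
E
```

```text
time_s: 11.05
eef_pos: [0.6391, -0.0859, 0.0746]
eef_rot: [0.124, -2.778, 0.024]
ft_force: [-0.3, 0.3, -3.3]
width: 0.0228
[-0.3242  0.3289 -3.2685] [ 0.0591 -0.6288 -0.0426] (array([30.9418,  0.1522, -3.7249]), array([ 0.0893,  0.361 , -0.0006]))
```

```bash
python3 -m creep '[[[0,0,-0.001,0,0,0],[0,0,-0.001,0,0,0]]]'; python3 - <<'E'
from h import *
o=get_obs();print(o["ft_force"],o["torque"],corner())
im=get_image("wrist");cv2.imwrite("pics/w10.png",im)
im=get_image("top");cv2.imwrite("pics/t10.png",cv2.resize(im[160:260,280:470],None,fx=4,fy=4))
E
```

```text
time_s: 11.25
eef_pos: [0.6391, -0.0859, 0.075]
eef_rot: [0.124, -2.777, 0.023]
ft_force: [0.2, 0.2, -8.1]
width: 0.0232
[ 0.1516  0.2375 -8.1035] [ 0.1588 -0.9477  0.0382] (array([31.0572,  0.1278, -4.0549]), array([ 0.0895,  0.3619, -0.0005]))
```

View pics/w10.png

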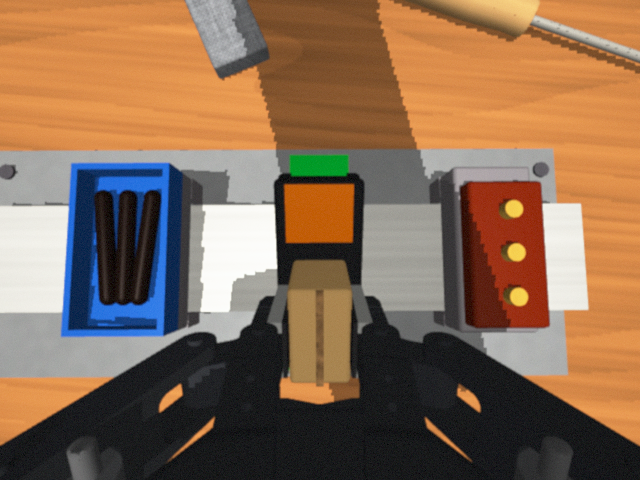

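View pics/t10.png

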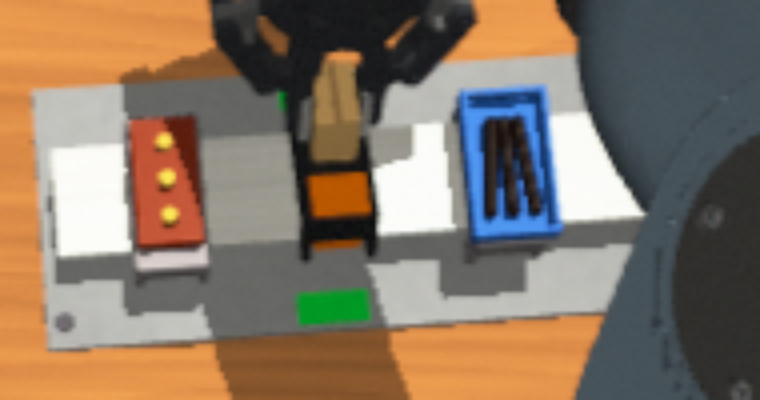

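Lifting meets a 5 N pull-down, so the lip is under the flange. The catch height also says the grip sits about 4 mm nearer than I modelled, which agrees with the patch measurement. Next I'll slide in further while lowering the tilt to 0.30.

```bash
sed -i 's/G=np.array(\[.0105,0,.0288\])/G=np.array([.0065,0,.031])/' h.py
python3 -m creep '[[[0.0005,0,0.001,0,-0.01,0],[0.0015,0,0.0017,0,-0.03,0],[0.003,0,0.0023,0,-0.05,0],[0.004,0,0.0025,0,-0.06,0],[0.004,0,0.0025,0,-0.06,0]]]'; python3 - <<'E'
from h import *
o=get_obs();print(o["ft_force"],o["torque"],corner())
E
```

```text
time_s: 11.85
eef_pos: [0.6348, -0.0864, 0.0747]
eef_rot: [0.127, -2.839, 0.02]
ft_force: [2.3, 0.5, -3.4]
width: 0.0231
[ 2.3288  0.4585 -3.4027] [ 0.237  -1.1884 -0.018 ] (array([29.0722,  0.2548, -1.4999]), array([ 0.0894,  0.2996, -0.0005]))
```

```bash
python3 -m creep '[[[0,0,0.0008,0,0,0],[0.0008,0,0.0008,0,0,0],[0.0008,0,0.0008,0,0,0]]]'; python3 - <<'E'
from h import *
o=get_obs();print(o["ft_force"],o["torque"],corner())
E
```

```text
time_s: 12.15
eef_pos: [0.6345, -0.0864, 0.0743]
eef_rot: [0.127, -2.841, 0.02]
ft_force: [3.4, 0.9, -2.8]
width: 0.023
[ 3.4164  0.9057 -2.8435] [ 0.0531 -1.6092  0.0163] (array([29.198 ,  0.2997, -1.068 ]), array([ 0.0892,  0.2982, -0.0006]))
```

```bash
python3 -m creep '[[[0.0006,0,0.0007,0,-0.03,0],[0.0015,0,0.0014,0,-0.06,0],[0.0024,0,0.0021,0,-0.09,0],[0.0024,0,0.0021,0,-0.09,0]]]'; python3 - <<'E'
from h import *
o=get_obs();print(o["ft_force"],o["torque"],corner())
im=get_image("scene");cv2.imwrite("pics/s11.png",cv2.resize(im[240:330,280:380],None,fx=6,fy=6))
im=get_image("wrist");cv2.imwrite("pics/w11.png",im)
E
```

```text
time_s: 12.55
eef_pos: [0.6312, -0.0867, 0.0731]
eef_rot: [0.131, -2.931, 0.014]
ft_force: [2.1, 2.0, -4.9]
width: 0.023
[ 2.1201  2.0078 -4.8581] [ 0.3582 -1.1216 -0.0256] (array([29.1425,  0.2738, -1.1249]), array([ 0.0894,  0.2078, -0.0005]))
```

View pics/s11.png

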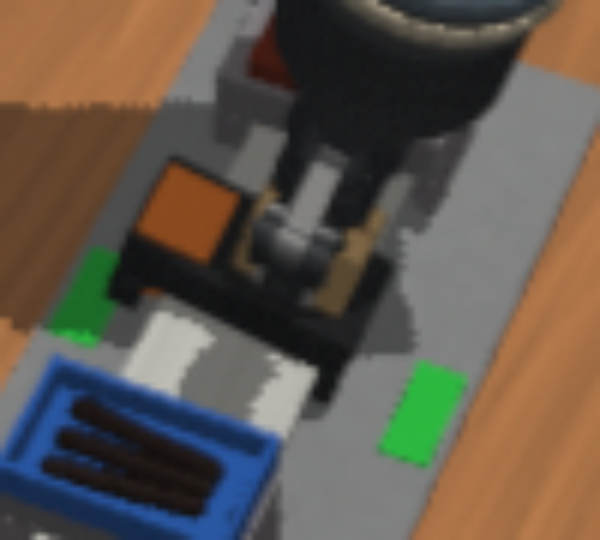

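View pics/w11.png

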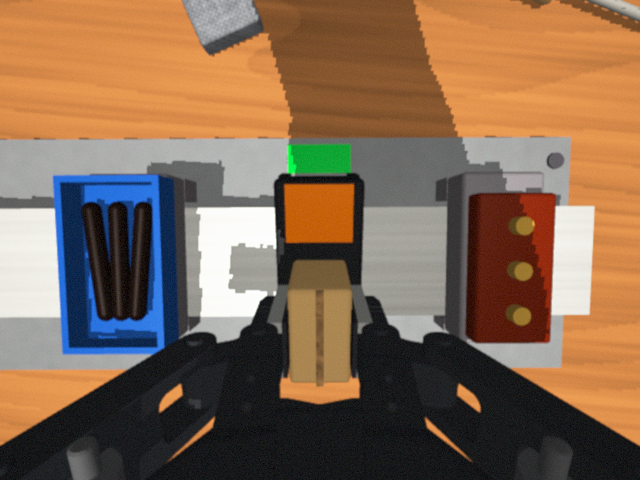

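```bash
python3 -m creep '[[[0,0,0.0004,0,-0.005,0],[0,0,0.0007,0,-0.01,0],[0,0,0.0007,0,-0.01,0]]]'; python3 -m creep '[[[0,0,0,0,0,0],[0,0,0,0,0,0],[0,0,0,0,0,0],[0,0,0,0,0,0]]]' 0.045
python3 - <<'E'
from h import *
o=get_obs();print(o["ft_force"],o["torque"],corner())
im=get_image("wrist");cv2.imwrite("pics/w12.png",im)
E
```

```text
time_s: 12.95
eef_pos: [0.631, -0.0868, 0.0724]
eef_rot: [0.131, -2.939, 0.014]
ft_force: [1.0, -0.4, -2.1]
width: 0.0232
time_s: 13.35
eef_pos: [0.631, -0.0868, 0.0725]
eef_rot: [0.131, -2.939, 0.014]
ft_force: [0.1, -0.7, -0.3]
width: 0.0454
[ 0.1106 -0.6582 -0.2657] [ 0.0138 -0.2031  0.0182] (array([28.9544,  0.3638, -0.6485]), array([ 0.0891,  0.2   , -0.0008]))
```

View pics/w12.png

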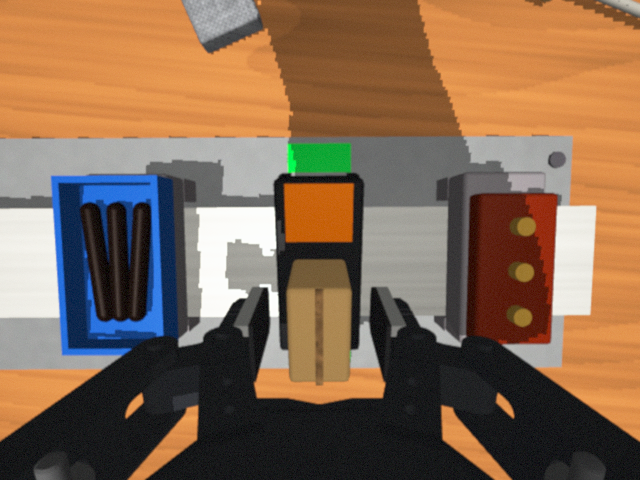

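```bash
python3 -m creep '[[[0,0,-0.015,0,0,0],[0,0,-0.04,0,0,0],[0,0,-0.075,0,0,0],[0,0,-0.075,0,0,0],[0,0,-0.075,0,0,0]]]'
python3 - <<'E'
from h import *
u=np.array([np.cos(YAW),np.sin(YAW)]);p=np.r_[BAY-.029*u,.11]
o=get_obs();print(o["ft_force"],p,step(p,pose(YAW+np.pi,0)))
im=get_image("wrist");cv2.imwrite("pics/w13.png",im)
im=get_image("top");cv2.imwrite("pics/t13.png",cv2.resize(im[160:260,280:470],None,fx=4,fy=4))
E
```

```text
time_s: 13.9
eef_pos: [0.6466, -0.0851, 0.1476]
eef_rot: [0.131, -2.941, 0.015]
ft_force: [-0.4, 0.0, -1.3]
width: 0.0445
[-0.3765  0.0053 -1.3172] [ 0.5879 -0.0904  0.11  ] [ 0.0504 -0.      0.0485 -0.0009 -0.1975 -0.0018]
```

View pics/w13.png

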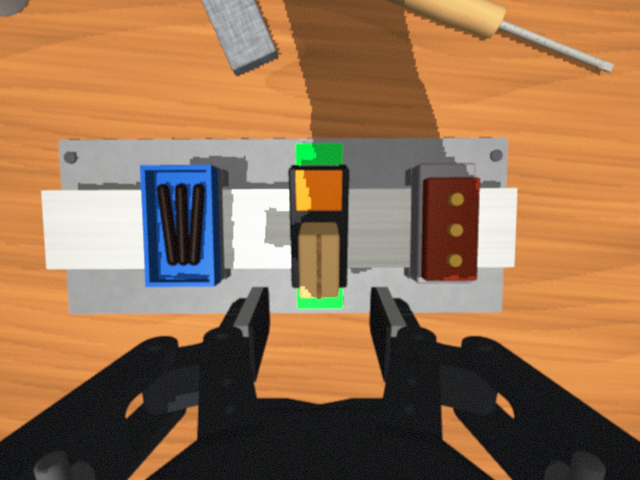

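View pics/t13.png

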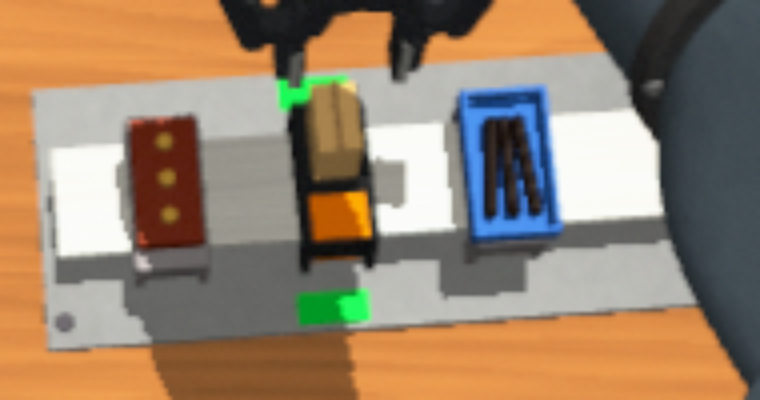

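```bash
python3 - <<'E'
from h import *
u=np.array([np.cos(YAW),np.sin(YAW)]);p=np.r_[BAY-.029*u,.145]
print(step(p,pose(YAW+np.pi,0)))
o=get_obs();c=cam("wrist",o);im=cv2.imread("pics/w13.png")
b=blobs(im,(6,150,60),(22,255,255),300,(293,168,345,212))[0];q=onz(c,b[1:3],.073);v=np.array([-u[1],u[0]])
print(b[:3],q,(q[:2]-BAY)@u,(q[:2]-BAY)@v)
for b in blobs(im,(45,100,60),(80,255,255)): q=onz(c,b[1:3],.006);print("tag",q,(q[:2]-BAY)@u,(q[:2]-BAY)@v)
E
```

```text
[ 0.0565  0.0003  0.0122 -0.0008 -0.2008 -0.0017]
(1895.5, 318.7271608194847, 189.7358656467071) [ 0.5883 -0.0908  0.073 ] -0.028693501770410138 -0.00040539867037789156
tag [ 0.5532 -0.0944  0.006 ] -0.06395624233249421 -0.0007787704293906298
tag [ 0.6789 -0.0814  0.006 ] 0.06239089697368038 0.0007356433174266677
```

```bash
python3 -m creep '[[[0.02,0,0.004,0,-0.07,0],[0.04,0,0.008,0,-0.14,-0.001],[0.0575,0,0.012,0,-0.2,-0.002],[0.0575,0,0.012,0,-0.2,-0.002],[0.0575,0,0.012,0,-0.2,-0.002],[0.0575,0,0.012,0,-0.2,-0.002]]]' 0.0 40
python3 - <<'E'
from h import *
u=np.array([np.cos(YAW),np.sin(YAW)]);p=np.r_[BAY-.030*u,.083]
o=get_obs();print(o["width"],o["ft_force"],step(p,pose(YAW+np.pi,0)))
E
```

```text
time_s: 14.6
eef_pos: [0.5879, -0.0908, 0.1453]
eef_rot: [0.143, -3.138, 0.0]
ft_force: [-0.7, 0.0, 0.0]
width: -0.0002
-0.0002310782898006303 [-0.6545  0.0314  0.0184] [ 0.0009  0.0004  0.0623 -0.0002 -0.0008 -0.    ]
```

```bash
python3 -m creep '[[[0.001,0,0.03,0,0,0],[0.001,0,0.05,0,0,0],[0.001,0,0.06,0,0,0],[0.001,0,0.062,0,0,0],[0.001,0,0.062,0,0,0]]]'; python3 -m creep '[[[0,0,0.003,0,0,0],[0,0,0.006,0,0,0],[0,0,0.006,0,0,0]]]'
python3 -m creep '[[[0,0,0.001,0,0,0],[0,0,0.002,0,0,0],[0,0,0.002,0,0,0]]]'
```

```text
time_s: 15.1
eef_pos: [0.5874, -0.0904, 0.0834]
eef_rot: [0.143, -3.138, -0.0]
ft_force: [-0.6, 0.2, 0.5]
width: -0.0003
time_s: 15.4
eef_pos: [0.5875, -0.0906, 0.0775]
eef_rot: [0.143, -3.138, -0.0]
ft_force: [0.5, 0.4, 0.8]
width: 0.0002
time_s: 15.7
eef_pos: [0.5875, -0.0906, 0.0755]
eef_rot: [0.143, -3.138, -0.0]
ft_force: [0.3, 0.3, 0.1]
width: -0.0001
```

```bash
python3 - <<'E'
from h import *
o=get_obs();print(o["ft_force"]);im=get_image("wrist");cv2.imwrite("pics/w14.png",im)
E
```

```text
[0.2667 0.278  0.1165]
```

View pics/w14.png

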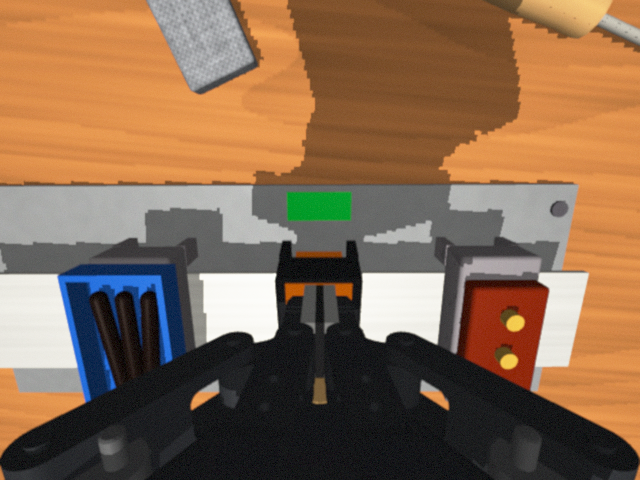

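```bash
for i in 1; do python3 -m creep '[[[0,0,0.001,0,0,0],[0,0,0.0015,0,0,0]]]'; done; python3 -m creep '[[[0,0,0.001,0,0,0],[0,0,0.001,0,0,0]]]'; python3 -m creep '[[[0,0,0.001,0,0,0],[0,0,0.001,0,0,0]]]'
```

```text
time_s: 15.95
eef_pos: [0.5872, -0.0906, 0.0742]
eef_rot: [0.143, -3.137, 0.0]
ft_force: [-2.7, -0.4, 4.6]
width: 0.0001
time_s: 16.15
eef_pos: [0.5869, -0.0907, 0.0732]
eef_rot: [0.143, -3.137, 0.001]
ft_force: [-2.7, -0.2, 4.1]
width: 0.0002
time_s: 16.35
eef_pos: [0.5866, -0.0907, 0.0722]
eef_rot: [0.143, -3.136, 0.001]
ft_force: [-2.8, 0.4, 5.2]
width: 0.0001
```

```bash
python3 -m creep '[[[0.0005,0,0.001,0,0,0],[0.001,0,0.002,0,0,0],[0.001,0,0.002,0,0,0]]]'; python3 -m creep '[[[0.0005,0,0.001,0,0,0],[0.001,0,0.002,0,0,0],[0.001,0,0.002,0,0,0]]]';  python3 -m creep '[[[0.0005,0,0.001,0,0,0],[0.001,0,0.002,0,0,0],[0.001,0,0.002,0,0,0]]]'
```

```text
time_s: 16.65
eef_pos: [0.5856, -0.0908, 0.0704]
eef_rot: [0.143, -3.137, 0.001]
ft_force: [-2.0, -0.2, 5.8]
width: -0.0002
time_s: 16.95
eef_pos: [0.5847, -0.0909, 0.0681]
eef_rot: [0.143, -3.137, 0.001]
ft_force: [0.3, 0.2, 0.2]
width: 0.0001
time_s: 17.25
eef_pos: [0.5835, -0.091, 0.0659]
eef_rot: [0.143, -3.136, 0.001]
ft_force: [0.3, 1.0, -0.7]
width: -0.0004
```

```bash
python3 - <<'E'
from h import *
o=get_obs();print(o["ft_force"]);im=get_image("wrist");cv2.imwrite("pics/w15.png",im)
im=get_image("scene");cv2.imwrite("pics/s15.png",cv2.resize(im[240:330,280:380],None,fx=6,fy=6))
E
```

```text
[ 0.3132  0.9741 -0.6795]
```

View pics/w15.png

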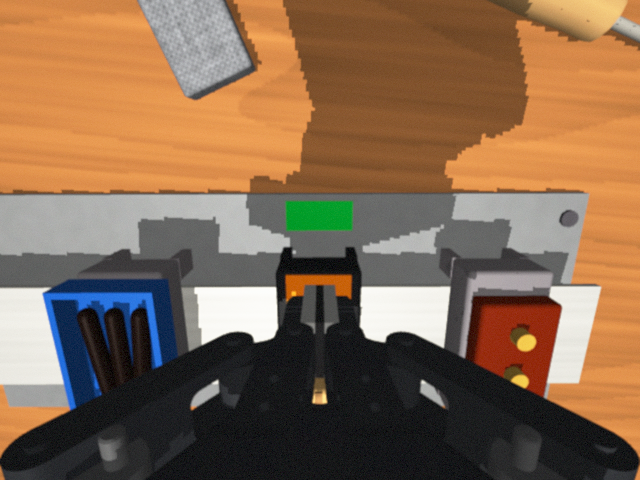

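View pics/s15.png

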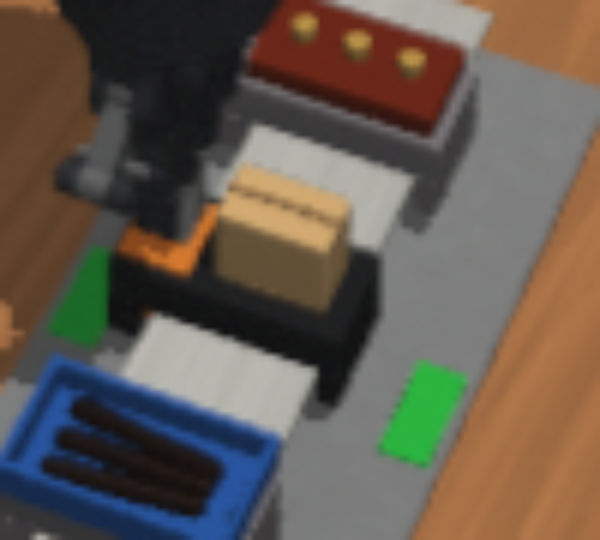

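It appears to have dropped near level. I'll keep feeling downward to confirm it is fully home.

```bash
python3 -m creep '[[[0,0,0.001,0,0,0],[0,0,0.002,0,0,0],[0,0,0.002,0,0,0]]]'; python3 -m creep '[[[0,0,0.001,0,0,0],[0,0,0.001,0,0,0]]]';python3 -m creep '[[[0,0,0.001,0,0,0],[0,0,0.001,0,0,0]]]'
```

```text
time_s: 17.65
eef_pos: [0.5836, -0.091, 0.0639]
eef_rot: [0.143, -3.136, 0.001]
ft_force: [-0.2, -0.6, -0.3]
width: -0.0001
time_s: 17.85
eef_pos: [0.5835, -0.091, 0.0628]
eef_rot: [0.143, -3.136, 0.001]
ft_force: [-0.3, 0.3, -0.2]
width: 0.0002
time_s: 18.05
eef_pos: [0.5836, -0.0909, 0.062]
eef_rot: [0.143, -3.136, 0.001]
ft_force: [-1.4, 0.5, 4.1]
width: -0.0002
```

```bash
python3 -m creep '[[[0,0,0.0007,0,0,0],[0,0,0.0007,0,0,0]]]'; python3 -m creep '[[[0,0,0.0005,0,0,0],[0,0,0.0005,0,0,0]]]'
```

```text
time_s: 18.25
eef_pos: [0.5836, -0.091, 0.0619]
eef_rot: [0.143, -3.137, 0.002]
ft_force: [-3.2, -0.9, 9.8]
width: -0.0002
time_s: 18.45
eef_pos: [0.5836, -0.091, 0.0619]
eef_rot: [0.143, -3.137, 0.003]
ft_force: [-2.5, -1.4, 6.5]
width: -0.0004
```

```bash
python3 -m creep '[[[0,0,-0.02,0,0,0],[0.02,0,-0.06,0,0,0],[0.04,0,-0.1,0,0,0],[0.04,0,-0.13,0,0,0],[0.04,0,-0.13,0,0,0],[0.04,0,-0.13,0,0,0]]]'
python3 - <<'E'
from h import *
o=get_obs();print(o["ft_force"]);im=get_image("wrist");cv2.imwrite("pics/w16.png",im);c=cam("wrist",o)
u=np.array([np.cos(YAW),np.sin(YAW)]);v=np.array([-u[1],u[0]])
for b in blobs(im,(45,100,60),(80,255,255)): q=onz(c,b[1:3],.006);print("tag",b[1:3],(q[:2]-BAY)@u,(q[:2]-BAY)@v)
for b in blobs(im,(6,150,60),(22,255,255),300,(280,100,360,300)): q=onz(c,b[1:3],.0615);print("patch",b[:3],(q[:2]-BAY)@u,(q[:2]-BAY)@v)
im=get_image("scene");cv2.imwrite("pics/s16.png",cv2.resize(im[240:330,280:380],None,fx=6,fy=6))
im=get_image("top");cv2.imwrite("pics/t16.png",cv2.resize(im[160:260,280:470],None,fx=4,fy=4))
E
```

```text
time_s: 19.05
eef_pos: [0.5442, -0.0947, 0.1924]
eef_rot: [0.142, -3.138, 0.004]
ft_force: [-0.6, -0.8, -0.2]
width: 0.0
[-0.6421 -0.8015 -0.2275]
tag (320.06334735857877, 230.03856942496495) -0.06265121072432535 0.00022255469262474374
patch (9047.5, 319.5493967025882, 157.43216358109976) -0.13388941166523607 -8.361977624299542e-05
patch (752.5, 319.36655592469543, 274.7300110741971) -0.03687291925368253 -0.00035411792896377465
```

View pics/w16.png

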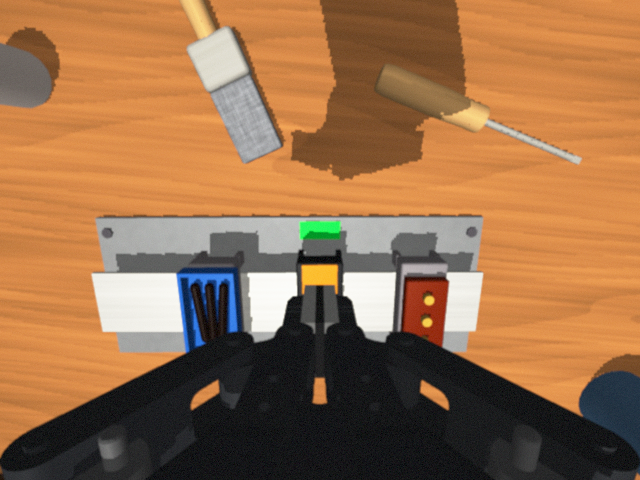

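View pics/s16.png

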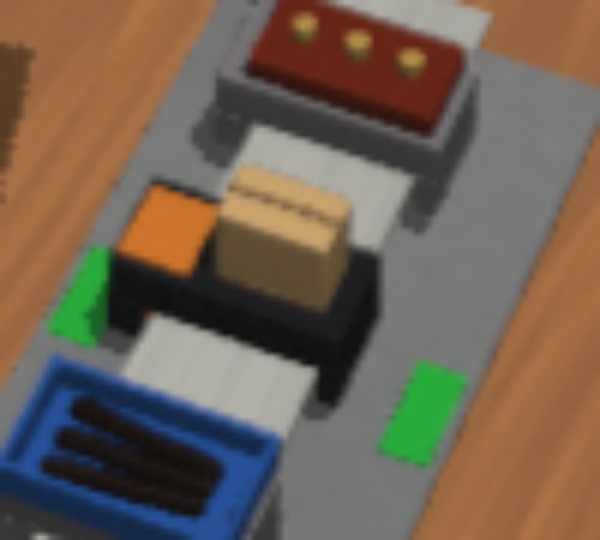

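View pics/t16.png

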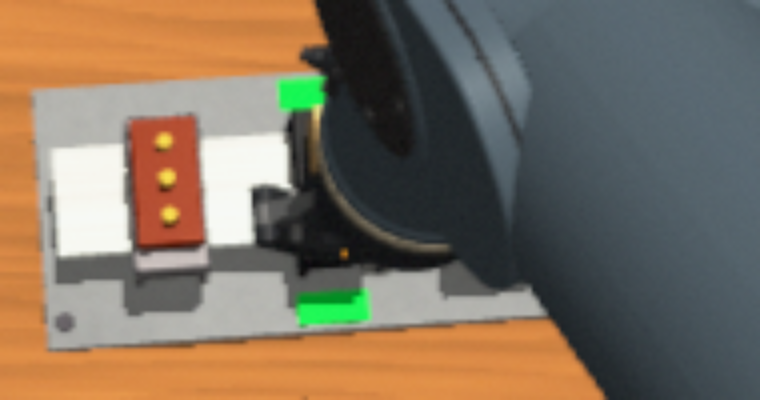

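Home by sight. One last check: a light touch on the maple block's top tells whether the rest is level, and 36 mm above the patch's 61.9 mm would be right.

```bash
python3 - <<'E'
from h import *
u=np.array([np.cos(YAW),np.sin(YAW)]);p=np.r_[BAY+.012*u,.104]
print(step(p,pose(YAW+np.pi,0)))
E
```

```text
[-0.0859  0.0001  0.0865 -0.0012 -0.0032  0.0003]
```

```bash
python3 -m creep '[[[-0.045,0,0,0,-0.003,0],[-0.086,0,0.02,-0.001,-0.003,0],[-0.086,0,0.05,-0.001,-0.003,0],[-0.086,0,0.075,-0.001,-0.003,0],[-0.086,0,0.0865,-0.001,-0.003,0],[-0.086,0,0.0865,-0.001,-0.003,0],[-0.086,0,0.0865,-0.001,-0.003,0]]]'; python3 -m creep '[[[0,0,0.002,0,0,0],[0,0,0.004,0,0,0],[0,0,0.004,0,0,0]]]'; python3 -m creep '[[[0,0,0.001,0,0,0],[0,0,0.001,0,0,0]]]'; python3 -m creep '[[[0,0,0.001,0,0,0],[0,0,0.001,0,0,0]]]'
```

```text
time_s: 19.9
eef_pos: [0.6291, -0.0865, 0.1045]
eef_rot: [-0.144, 3.138, 0.0]
ft_force: [0.9, 0.6, 0.5]
width: -0.0001
time_s: 20.2
eef_pos: [0.6292, -0.0867, 0.1011]
eef_rot: [-0.143, 3.137, -0.001]
ft_force: [0.2, 0.7, 0.0]
width: -0.0001
time_s: 20.4
eef_pos: [0.6293, -0.0868, 0.1002]
eef_rot: [-0.143, 3.137, -0.001]
ft_force: [-0.2, -0.3, 0.2]
width: -0.0001
time_s: 20.6
eef_pos: [0.6292, -0.0869, 0.0991]
eef_rot: [-0.143, 3.137, -0.001]
ft_force: [0.1, -0.1, -0.9]
width: -0.0001
```

```bash
python3 -m creep '[[[0,0,0.001,0,0,0],[0,0,0.001,0,0,0]]]'; python3 -m creep '[[[0,0,0.0007,0,0,0],[0,0,0.0007,0,0,0]]]'
```

```text
time_s: 20.8
eef_pos: [0.6292, -0.0869, 0.098]
eef_rot: [-0.143, 3.137, -0.001]
ft_force: [-0.7, 0.0, 0.0]
width: -0.0
time_s: 21.0
eef_pos: [0.6293, -0.0868, 0.098]
eef_rot: [-0.143, 3.137, -0.001]
ft_force: [-1.2, -0.8, 6.3]
width: 0.0001
```

Contact came at 98.0 mm, 36.1 mm above the patch, so the rest is level. I'll withdraw and look once more before handing in.

```bash
python3 -m creep '[[[0,0,-0.03,0,0,0],[0.03,0,-0.07,0,0,0],[0.07,0,-0.12,0,0,0],[0.1,0,-0.16,0,0,0],[0.1,0,-0.16,0,0,0],[0.1,0,-0.16,0,0,0]]]'
python3 - <<'E'
from h import *
im=get_image("scene");cv2.imwrite("pics/s17.png",im);print(get_obs()["ft_force"])
E
```

```text
time_s: 21.6
eef_pos: [0.5295, -0.0962, 0.2597]
eef_rot: [-0.142, 3.134, -0.005]
ft_force: [0.3, -0.8, 0.2]
width: 0.0002
[-0.0068  0.6259 -0.6292]
```

View pics/s17.png

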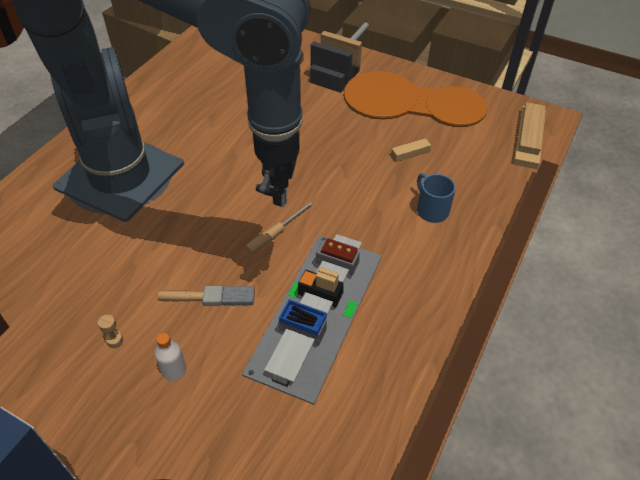

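The scene view shows the rest seated level between the tags at about (320,286), with everything else where it was and the gripper clear.

```bash
python3 -c "from rig import finish_job; print(finish_job())"
```

```text
the job is handed in; nothing more can be done
None
```

The rest is clipped onto the rail between the two green tags, and I handed the job in at about 22 s with the gripper clear of everything.

**What I did:** I gripped the maple block and tilted the near end up about 0.4 rad. I felt for the rail with the seat, which put its top about 39–40 mm above the bench. Then I slid the lip under the far edge, and a small lift met about 5 N of resistance, so it was hooked. I lowered the rest until it propped on the foot, let go, and pressed the orange patch with the closed fingers. It took about 6 N, then the force dropped to zero as the foot snapped under the near edge. I never felt more than about 10 N against the rail.

**Last checks:**
- **Fully home:** the patch met a firm stop at 61.9 mm. The block top was at 98.0 mm, a difference of 36.1 mm against 36 mm if level.
- **Centring:** the rest sits within about 0.6 mm of the tags along the rail.
- **Bystanders:** in the last scene picture they are where they started.

**What disagreed:** my first estimate of where the grip sat along the rest was about 4 mm off. The catch height of the lip and the patch measurement both showed this, and I corrected it before sliding fully in. The cameras also differed from each other by 1–2 mm on the tags. I did not tug the rest upward after the click.

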